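Dry measuring stroke on a tray-filling depositor

ROBOT

A 6-joint arm with a two-finger parallel gripper is mounted at the origin on the work surface. World frame = base frame: x ahead of the robot, y to its left, z up, the work surface at z = 0. Lengths are in m, angles in rad, forces in N, time in s.
With the tool pointing down it reaches from about 0.325 to 0.85 m from the base axis. Payload 15.5 kg.
Tool frame: the origin (TCP) lies at the very end of the fingers, on their centre line; the grasp point (between the pads) lies 19 mm behind it; z points along the fingers, y is the line along which they close (so a half turn about z gives the same grasp; the last joint's range is limited). The gripper opens to 91 mm and grips with 3 to 60 N. Pads are 32 mm wide; open, the fingers measure 118 mm over their backs; the gripper's body (76 mm by 178 mm) begins 60 mm behind the grasp point.
Start: joints at [-1.226, 0.494, 1.345, -0, 1.302, -0.096], TCP at [0.266, -0.566, 0.214] pointing down, gripper open.
Joint ranges: [-2.91, 2.91], [-0.82, 2.16], [0.22, 2.67], [-1.22, 4.37], [0.12, 2.79], [-3.08, 3.08]. Speed limits (rad/s): [1.89, 1.89, 2.57, 3.01, 3.01, 3.01].

INTERFACE

Orientations are given as a unit quaternion [x, y, z, w].
In Python, from station import * gives the robot as it stands. Calls block until the motion is done:
- movep(position, orientation): joint-space move of the TCP to a pose.
- move_l(position, feed=0.15, frame=None, until_force=None): straight line of the TCP; frame=None keeps the orientation; feed is the mean speed in m/s. With until_force (N) it stops when the force on the tool has changed by that much, and returns True; else False.
- move_joints(angles): joint-space move.
- open_gripper() and grab(): open the fingers fully, or close them until they stop; the grip force is fixed at half the most.
- dwell(seconds).
- inverse_kinematics(position, orientation): joint angles nearest the present ones, or None.
- camera(name): name is "scene" or "side" or "wrist"; returns a dict with "frame" (384x512x3 uint8, red, green, blue), "range_z" (384x512 float32, m along the optical axis (not along the pixel's ray), 0 where there is no reading), "vfov" (degrees; the focal length in pixels is half the picture's height over the tangent of half this angle, whatever the lens; pixels are square), "cx", "cy" (the principal point, pixels), "dist" ([k1, k2, p1, p2, k3] as OpenCV has them; the pictures are not rectified), "xyz" and "rotation" of the camera in the world. Camera axes: x right, y up, looking along -z (the intrinsics and any distortion apply to the point x, -y, -z); pixel columns grow to the right and rows downward; lengths in m; the calibration is good to about 2 mm. A picture is of the moment at which its call begins.
A pose or a line that the arm cannot do raises IKError and nothing moves.
- sign_off(): hands the job in; it is judged then, once.
Readings, each from a call of its own:
- current_clock(): time.
- current_joint_pos(): joint angles.
- current_qd(): joint speeds.
- current_effort(): joint torques, N m.
- current_tool_pos(): TCP position.
- current_orientation(): TCP orientation.
- current_force(): force on the tool from outside, world axes, zero at the start.
- current_torque(): the same for the moment, N m.
- current_finger_gap(): finger opening in m.
- current_gripper_force(): force on a finger pad.
Only numpy, scipy, OpenCV 4.12 (cv2) and the standard library are available. Lean on these libraries where they do the work, as an engineer would, in place of code of your own. Each camera call takes 0.05 s, during which the arm holds its last target. There are 200 camera calls.

TASK

The hand depositor that fills the meal trays is back together after washing and still empty: draw the slide gate under its hopper out until it hits its end stop and leave it open. Then take one dry measuring stroke: pull the sprung plunger out by its blue grip until the yellow pointer is level with the red marker on the scale, not beyond it, hold it there for two seconds, and ease it back by hand, without letting it snap, until it is fully home, then let go. Leave the marker, the tray under the spout and everything else as they stand.

Things in the scene. Friction and masses are not known exactly. Their poses are not given: they have to be found in the camera images.
- depositor: Stainless hand depositor fixed to the table, a Y shape in its y-z plane. Origin: table level below the spout (tip 74 mm up); z up. On the -y side two posts carry hopper and slide gate (246 mm up) and a chute slopes to the spout; on the +y side the dosing cylinder, 75 mm across, leans 40 degrees from vertical towards +y. Base plate 240 (x) by 310 (y) by 12 mm, from y -185 to 125.
- hopper_rim (a point): Centre of the rim of the empty round hopper, a cone with a straight upper part, open at the top: 190 mm across, rim 409 mm above the table. The gate lies 160 mm below this point. Axes as the depositor's.
- gate (a joint): How far the slide gate is drawn out, m: 0 shut, 0.075 at its end stop, fully open; it may start up to 0.02 out. It slides level, out along the depositor's -y axis, and stays where it is left; about 3 N of friction.
- gate_grip (a point): Centre of the gate's black upright round grip, 28 mm across, 60 mm tall, standing on the outer end of the blade. Blade top 30 mm below this point; guide rails 41 to 53 mm away on both x sides, tops 27 mm below it. With the gate shut it is 265 mm from the depositor's origin along -y, 70 mm clear of the hopper's rim. Moves with the gate; axes as the depositor's.
- plunger (a joint): How far the plunger is pulled out of the dosing cylinder, m: 0 home, at most 0.09. Its spring and weight pull it home: about 4.5 N at home, 0.8 N more per cm, so 10 N at 70 mm. Let go when far out it snaps home at over 0.4 m/s; from 10 mm or less it slides home softly by itself.
- plunger_grip (a point): Centre of the plunger's blue flat grip: 70 mm wide (x), 14 mm thick (y), 52 mm along z, on a steel crosshead 100 mm wide whose top is 26 mm below this point along z. Frame: z is the pull-out axis, 40 degrees from vertical, leaning to the depositor's +y; x is level, the depositor's x; fingers close across y, pointing along -z. Moves with the plunger.
- pointer (a point): Middle of the yellow pointer, a small arm of the plunger's crosshead on the +x side that runs along the scale. It has the plunger grip's frame and moves with the plunger.
- scale_foot (a point): Zero tick of the white scale, where the pointer stands at home. The scale is a bar 6 x 26 x 140 mm parallel to the pull-out axis, 71 mm from it on the +x side, black ticks every 10 mm; it ends 110 mm beyond this point along the axis. Axes as the depositor's.
- marker_line (a point): Middle, on the pointer's side, of the red marker block (20 x 32 x 10 mm) clamped on the scale, 45 to 75 mm from the zero tick, set anew each time. It has the plunger grip's frame: the pointer is level with it when both have the same place along its z (they stay 14 mm apart in y).
- tray_mid (a point): Centre of the black meal tray (180 x 130 x 38 mm, open) lying loose on the base plate under the spout.
- stack_mid (a point): Centre of a loose stack of empty black trays, 180 x 130 mm, 90 mm tall.
- bottle_mid (a point): Centre of a red sauce bottle with a white cap, 62 mm across, 190 mm tall, standing loose.
- jar_mid (a point): Centre of a green herb jar, 72 mm across, 105 mm tall, standing loose.
- wrench_grip (a point): Handle of a steel wrench, 190 mm long, lying loose on the table.
- spatula_grip (a point): Handle of a spatula, 250 mm long, lying loose on the table.

How it is judged:
By the outcome, as a careful person would: the job done as asked, in the order asked, and still so for the second after the job is handed in, with the robot touching nothing.
It also fails if it takes over 58 s, if anything falls off the work surface, if the arm or the gripper's body presses on something with over 40 N, if the wrist force passes 120 N, or if a joint passes its speed limit or range.

## Working session

There is one attempt and no reset: what is moved stays moved. The work goes in short steps, each a Python script; the robot and the scene stay as the last script left them, time stands still between calls to the robot, and variables do not carry over. Pictures are saved under pics/ and viewed, at most 10 in all, crops included, and the job is handed in when it is done.

```bash
mkdir -p pics; ls; cat > h.py <<'E'
from station import *
import numpy as np, cv2, pickle
from scipy.spatial.transform import Rotation as R
def shot(n,tag):
    c=camera(n); pickle.dump(c,open(f'pics/{tag}.pkl','wb')); cv2.imwrite(f'pics/{tag}.png',c['frame'][:,:,::-1]); return c
def K(c):
    h=c['frame'].shape[0]; f=h/2/np.tan(np.radians(c['vfov'])/2)
    return np.array([[f,0,c['cx']],[0,f,c['cy']],[0,0,1.]])
def rot(c):
    r=np.array(c['rotation'],float)
    return r if r.shape==(3,3) else R.from_quat(r).as_matrix()
def ray(c,uv):
    p=cv2.undistortPoints(np.array(uv,float).reshape(-1,1,2),K(c),np.array(c['dist'],float)).reshape(-1,2)
    return np.c_[p[:,0],-p[:,1],-np.ones(len(p))]@rot(c).T   # scaled so depth=1
def pts(c,uv):
    uv=np.array(uv).reshape(-1,2); d=c['range_z'][uv[:,1].astype(int),uv[:,0].astype(int)]
    return np.array(c['xyz'])+ray(c,uv)*d[:,None], d
def proj(c,P):
    q=(np.atleast_2d(P)-np.array(c['xyz']))@rot(c); q=q*[1,-1,-1]
    return cv2.projectPoints(q,np.zeros(3),np.zeros(3),K(c),np.array(c['dist'],float))[0].reshape(-1,2)
E
python3 - <<'E'
from h import *
for n in ('scene','side'):
    c=shot(n,n+'0'); print(n,c['xyz'],c['rotation'],c['vfov'],c['dist'],c['cx'],c['cy'])
a=np.hstack([cv2.imread('pics/scene0.png'),cv2.imread('pics/side0.png')])
print(current_clock())
E
```

```text
pics
scene [ 1.52612302 -0.65534084  1.3191439 ] [0.35568447 0.19625054 0.45861352 0.79034671] 44.99778335969424 [-0.08910763  0.          0.          0.          0.        ] 248.12307696193346 190.0456088534847
side [0.75198676 1.06123964 1.3832102 ] [0.04740835 0.37484159 0.91970601 0.10671031] 42.86158094509028 [-0.04683463  0.          0.          0.          0.        ] 255.3404874985417 199.44135233241667
0.1
```

View pics/scene0.png

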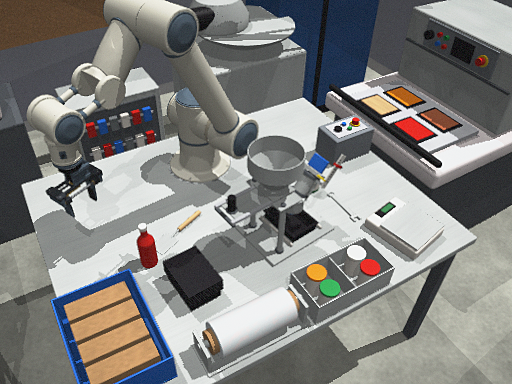

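View pics/side0.png

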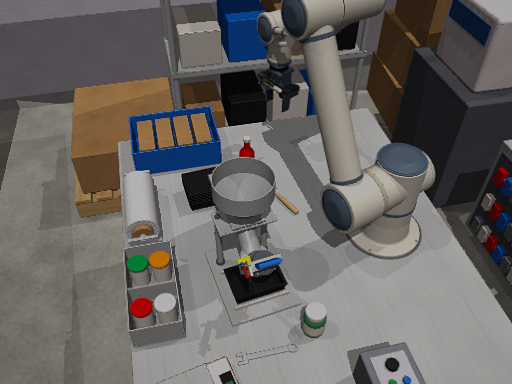

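The scene view shows the hopper at (275,155), the black gate grip at (232,203) and the blue grip at (318,165). The side view shows the blue grip at (267,263), with the pointer and marker near (246,266).

```bash
cat > m.py <<'E'
from h import *
from scipy.optimize import least_squares
S={n:pickle.load(open(f'pics/{n}0.pkl','rb')) for n in('scene','side')}
def cloud(c,u0,u1,v0,v1):
    g=np.mgrid[v0:v1,u0:u1].reshape(2,-1)[::-1].T; P,d=pts(c,g); ok=d>0
    return g[ok],P[ok],cv2.cvtColor(c['frame'],cv2.COLOR_RGB2HSV)[g[ok][:,1],g[ok][:,0]]
for n,box in(('scene',(240,312,130,205)),('side',(205,282,155,225))):
    g,P,h=cloud(S[n],*box); Q=P[(P[:,2]>.402)&(P[:,2]<.416)]
    r=least_squares(lambda p:np.hypot(*(Q[:,:2]-p[:2]).T)-p[2],[*Q[:,:2].mean(0),.095],loss='soft_l1',f_scale=.003)
    print(n,'rim',r.x,len(Q),P[:,2].max())
for n,box in(('scene',(215,250,185,222)),):
    g,P,h=cloud(S[n],*box); m=(h[:,2]<60)&(P[:,2]>.26)&(P[:,2]<.33); print(n,'gate',m.sum(),P[m].mean(0),P[m].min(0),P[m].max(0),g[m].min(0),g[m].max(0))
    t=m&(P[:,2]>.300); print(' top',t.sum(),P[t].mean(0))
for n,box in(('scene',(295,350,145,200)),('side',(225,300,240,290))):
    g,P,h=cloud(S[n],*box)
    for name,m in(('blue',(abs(h[:,0].astype(int)-110)<12)&(h[:,1]>130)),('yellow',(abs(h[:,0].astype(int)-28)<7)&(h[:,1]>130)),('red',((h[:,0]<8)|(h[:,0]>172))&(h[:,1]>130))):
        m&=(P[:,2]>.1)
        if m.sum(): print(n,name,m.sum(),np.median(P[m],0),P[m].min(0),P[m].max(0),g[m].mean(0))
for n,box in(('scene',(295,350,145,200)),('side',(225,300,235,295))):
    x=S[n]['frame'][box[2]:box[3],box[0]:box[1],::-1]; cv2.imwrite(f'pics/crop_{n}.png',cv2.resize(x,(390,390),interpolation=cv2.INTER_NEAREST))
cv2.imwrite('pics/crops.png',np.hstack([cv2.imread(f'pics/crop_{n}.png') for n in S]))
E
python3 m.py
```

```text
scene rim [0.54538642 0.037981   0.09281364] 219 0.4108139471968717
side rim [0.53907455 0.04115522 0.09312443] 331 0.41361690595826606
scene gate 117 [ 0.57381436 -0.14480462  0.28931181] [ 0.55558072 -0.15571649  0.26003817] [ 0.58447081 -0.13183044  0.31108688] [228 195] [235 211]
 top 44 [ 0.56996426 -0.14237177  0.30550876]
scene blue 218 [0.52244336 0.24242431 0.26619167] [0.48519812 0.2219887  0.24351683] [0.55355577 0.2656607  0.2852064 ] [317.83486239 162.81651376]
scene yellow 21 [0.57529835 0.21056192 0.25195536] [0.56123305 0.20288472 0.23102836] [0.60226712 0.23578512 0.26018643] [320.61904762 177.42857143]
scene red 21 [0.59052606 0.2702929  0.29074937] [0.5774908  0.26348957 0.27186665] [0.59785842 0.3002697  0.30142381] [337.0952381  165.38095238]
side blue 153 [0.51605167 0.26222181 0.27987712] [0.47763063 0.232548   0.24582551] [0.57695244 0.29809697 0.288213  ] [267.96732026 262.84313725]
side yellow 68 [0.57099051 0.21622891 0.25375034] [0.54553045 0.13453881 0.15649895] [0.59700441 0.22682635 0.26188763] [244.36764706 259.66176471]
side red 49 [0.58649088 0.28446499 0.28645235] [0.57073325 0.25419412 0.25732685] [0.59077335 0.29765285 0.2999915 ] [245.87755102 271.89795918]
```

View pics/crops.png

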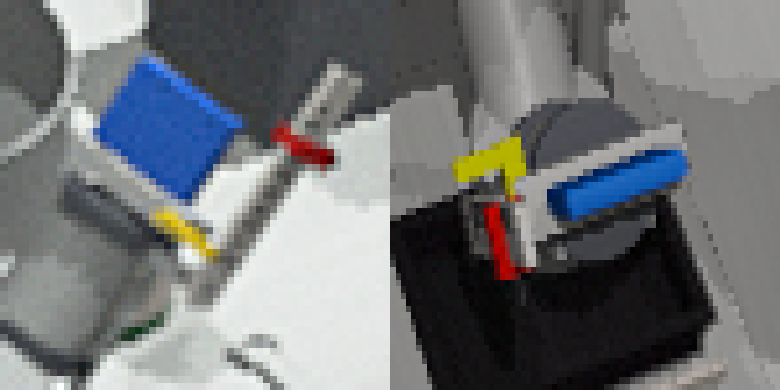

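The crops show the yellow pointer at home on the zero tick, well below the red marker on the scale, and the blue grip lying level. All points agree with the given sizes (yaw about 7.4°). Next I hover over the gate grip and check with the wrist camera.

```bash
cat >> h.py <<'E'
yaw=np.radians(7.4); X=np.array([np.cos(yaw),np.sin(yaw),0]); Y=np.array([-np.sin(yaw),np.cos(yaw),0]); Z=np.array([0,0,1.])
def ori(z,y):  # choose half-turn nearest the present joints is done in pick()
    return R.from_matrix(np.c_[np.cross(y,z),y,z]).as_quat()
def pick(p,z,y):
    best=None
    for s in(1,-1):
        q=ori(z,s*y); j=inverse_kinematics(p,q)
        if j is not None:
            d=np.abs(np.array(j)-current_joint_pos()).max()
            if best is None or d<best[0]: best=(d,q,j)
    return best
E
python3 - <<'E'
from h import *
g=np.array([.567,-.140,.279])
d,q,j=pick(g+[0,0,.10],-Z,X); print(d,np.round(j,2))
movep(g+[0,0,.10],q); c=shot('wrist','w1'); print(c['xyz'],current_tool_pos(),current_clock(), proj(c,[g,g+[0,0,.03]]))
E
```

```text
0.8821711145529192 [-0.34  0.32  1.18 -0.    1.64 -0.47]
[ 0.55896549 -0.07515081  0.54904899] [ 0.56676965 -0.14086308  0.3786202 ] 2.125 [[253.48044864 190.84348593]
 [253.44510121 199.54231413]]
```

View pics/w1.png

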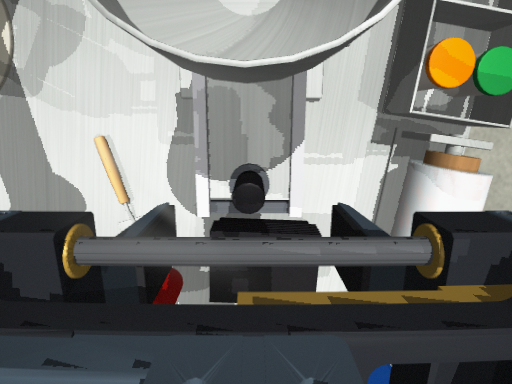

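The wrist view shows the gate grip top at about (248,198), within 5 px of the prediction, and the blade upright in the image, so the yaw is right. I refine it, grasp and draw the gate.

```bash
python3 - <<'E'
from h import *
c=pickle.load(open('pics/w1.pkl','rb'))
g=np.mgrid[165:216,225:275].reshape(2,-1)[::-1].T; P,d=pts(c,g)
m=(P[:,2]>.295)&(P[:,2]<.325); Q=P[m]; ctr=(Q.min(0)+Q.max(0))/2; print(m.sum(),Q.mean(0),ctr,np.ptp(Q,axis=0))
t=Q[Q[:,2]>.302]; ctr=np.r_[t.mean(0)[:2],.279]; print(len(t),ctr,t[:,2].max())
if np.linalg.norm(ctr-[.567,-.14,.279])>.012: raise SystemExit
tip=ctr-[0,0,.017]
move_l(np.r_[tip[:2],current_tool_pos()[2]],.05)
f0=current_force()
print(move_l(tip,.08,until_force=15)); grab(); dwell(.2); print(current_finger_gap(),current_gripper_force(),current_force(),current_clock())
p0=current_tool_pos()
print('stop',move_l(p0-Y*.092,.04,until_force=14))
p1=current_tool_pos(); print('drawn',(p0-p1)@Y,current_force(),current_clock())
E
```

```text
914 [ 0.5621357  -0.13831917  0.30729242] [ 0.56219224 -0.13947076  0.30273977] [0.02728329 0.02737142 0.01483682]
864 [ 0.56216602 -0.13887117  0.279     ] 0.3101581811494375
False
0.027613593645576386 29.999611973762512 [ 5.87956308  1.18305952 -2.06626249] 5.1667
stop True
drawn 0.0598590728321935 [0.29951096 0.92615096 5.23779839] 6.6
```

```bash
python3 - <<'E'
from h import *
p0=current_tool_pos(); print(current_force())
s=move_l(p0-Y*.02,.02,until_force=20); f=current_force(); p1=current_tool_pos(); print(s,(p0-p1)@Y,f,current_force(),current_finger_gap())
s=shot('scene','s1')
E
```

```text
[0.29951096 0.92615096 5.23779839]
True -3.167936496269929e-05 [-0.21661667  2.57516855  6.20251064] [-0.21661667  2.57516855  6.20251064] 0.027653988320242764
```

The gate is hard against its stop: a 20 N pull moved it no further, and 60 mm of travel plus about 15 mm initially out makes 75 mm. Next I release, leave upward, and test the IK for the plunger with the wrist camera on the scale (+x) side.

```bash
sed -i 's/radians(7.4)/radians(6.5)/' h.py
cat >> h.py <<'E'
A=np.sin(np.radians(40))*Y+np.cos(np.radians(40))*Z; YP=np.cos(np.radians(40))*Y-np.sin(np.radians(40))*Z
PG=np.array([.5185,.249,.261])
E
python3 - <<'E'
from h import *
c=pickle.load(open('pics/w1.pkl','rb')); q=current_orientation(); M=R.from_quat(q).as_matrix()
off=M.T@(np.array(c['xyz'])-[ 0.56676965,-0.14086308,0.3786202]); print('cam in tool',off,'view in tool',M.T@(-rot(c)[:,2]))
s=np.sign(off[0]) # camera on s*tool x ; want s*xt=X, zt=-A -> yt=zt x xt
for sg in (s,-s):
    xt=sg*X; yt=np.cross(-A,xt); qq=R.from_matrix(np.c_[xt,yt,-A]).as_quat()
    for a,up in((-.017,0),(.06,0),(.14,0),(.14,.1),(.2,.15)):
        j=inverse_kinematics(PG+A*a+Z*up,qq); print(sg==s,a,up,None if j is None else np.round(j,2))
open_gripper(); p=current_tool_pos(); move_l(p+[0,0,.12],.15); move_l([.45,-.2,.58],.25); print(current_clock(),current_joint_pos())
E
```

```text
cam in tool [ 0.06696365  0.00066227 -0.17011881] view in tool [-0.2386134  -0.00262899  0.97111108]
True -0.017 0 [ 0.67  0.61  1.26 -0.58  1.66  2.19]
True 0.06 0 [ 0.73  0.61  1.1  -0.58  1.83  2.14]
True 0.14 0 [ 0.78  0.63  0.9  -0.59  2.02  2.09]
True 0.14 0.1 [ 0.78  0.6   0.7  -0.67  2.2   1.93]
True 0.2 0.15 [ 0.82  0.7   0.27 -0.89  2.46  1.65]
False -0.017 0 [ 0.67  0.61  1.26 -0.58  1.66 -0.96]
False 0.06 0 [ 0.73  0.61  1.1  -0.58  1.83 -1.  ]
False 0.14 0 [ 0.78  0.63  0.9  -0.59  2.02 -1.05]
False 0.14 0.1 [ 0.78  0.6   0.7  -0.67  2.2  -1.21]
False 0.2 0.15 [ 0.82  0.7   0.27 -0.89  2.46 -1.49]
10.1 [-0.54196353  0.16546313  0.8920208   0.00440245  2.09035504 -0.66989195]
```

```bash
cat >> h.py <<'E'
QP=R.from_matrix(np.c_[X,np.cross(-A,X),-A]).as_quat()
E
python3 - <<'E'
from h import *
movep(PG+A*.14+Z*.1,QP); movep(PG+A*.11,QP)
c=shot('wrist','w2'); print(current_clock(),current_tool_pos(),proj(c,[PG,PG+A*.026]))
shot('scene','s2'); shot('side','d2')
E
```

```text
13.025 [0.51134276 0.31959615 0.34751359] [[252.50558976 188.62798612]
 [252.42970205 195.5726437 ]]
```

View pics/w2.png

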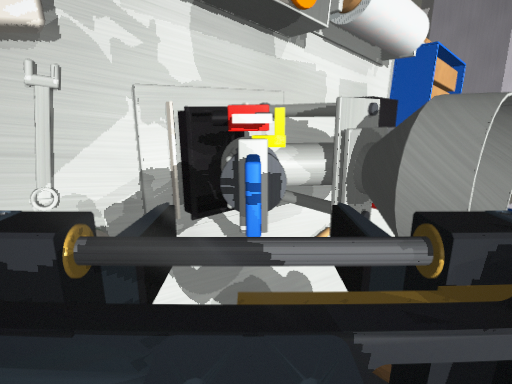

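The wrist view shows the blue grip edge-on at columns 246–261 (predicted 252), the red marker block around (250,117) and the yellow pointer at (279,127). All are clear of the fingers. I measure them in the plunger frame.

```bash
cat > pm.py <<'E'
from h import *
B=np.c_[X,YP,A]
def masks(c,box):
    u0,u1,v0,v1=box; h=cv2.cvtColor(c['frame'],cv2.COLOR_RGB2HSV); o={}
    for n,(lo,hi) in dict(blue=(98,122),yellow=(22,36),red=(-1,8)).items():
        m=np.zeros(h.shape[:2],bool); H=h[:,:,0].astype(int)
        k=((H>lo)&(H<hi)|((n=='red')&(H>172)))&(h[:,:,1]>140)&(h[:,:,2]>60); m[v0:v1,u0:u1]=k[v0:v1,u0:u1]
        o[n]=np.argwhere(m)[:,::-1]
    return o
def rep(tag,box,ref=PG):
    c=pickle.load(open(f'pics/{tag}.pkl','rb'))
    for n,g in masks(c,box).items():
        if len(g)<4: continue
        P,d=pts(c,g); p=(P-ref)@B; p=p[(d>0)&(np.abs(p).max(1)<.15)]
        print(tag,n,len(p),'p5/50/95 mm',*(np.round(np.percentile(p,k,axis=0)*1e3,1) for k in(5,50,95)))
    return c
if __name__=='__main__':
    rep('w2',(215,300,95,237)); rep('s2',(295,350,145,200)); rep('d2',(225,300,240,290))
    rep('scene0',(295,350,145,200)); rep('side0',(225,300,240,290))
E
python3 pm.py
```

```text
w2 blue 1223 p5/50/95 mm [-34.2  -6.5  15.2] [ 0.2 -0.5 25. ] [29.7  5.6 26.2]
w2 yellow 520 p5/50/95 mm [ 38.2 -30.7 -31.7] [ 48.3 -24.7 -30.4] [ 72.6  -6.4 -29.3]
w2 red 668 p5/50/95 mm [ 56.2 -10.6  37.4] [69.1  4.9 38.6] [75.1 18.1 39.7]
s2 blue 215 p5/50/95 mm [-31.  -13.4 -22.2] [ 1.2 -7.5 -0.7] [32.2 -1.8 20.2]
s2 yellow 19 p5/50/95 mm [ 38.9 -34.6 -36.7] [ 52.7 -26.  -34.6] [ 75.3   1.8 -33.1]
s2 red 20 p5/50/95 mm [ 64.4 -19.2  29.4] [ 75.5 -11.6  32.9] [79.4 13.7 36.2]
d2 blue 110 p5/50/95 mm [-24.1  -7.3 -12. ] [ 9.6 -2.5 23.3] [28.8  5.  29.8]
d2 yellow 63 p5/50/95 mm [ 36.1 -31.3 -37.2] [ 47.8 -25.4 -29.9] [ 71.1 -12.9 -25.1]
d2 red 46 p5/50/95 mm [ 62.8 -12.2  28.5] [70.5  4.3 38. ] [74.9 18.  42.9]
scene0 blue 217 p5/50/95 mm [-30.4 -13.3 -22.3] [ 2.6 -8.  -0.4] [31.8 -1.8 20.8]
scene0 yellow 19 p5/50/95 mm [ 41.5 -36.4 -36.7] [ 51.3 -28.1 -34.2] [ 75.5  -2.3 -33.1]
scene0 red 20 p5/50/95 mm [ 60.9 -17.9  29.2] [ 74.1 -10.1  33.2] [80.6 13.5 36.4]
side0 blue 150 p5/50/95 mm [-33.9  -7.3  -7.6] [-0.9 -2.2 23.7] [28.7  4.9 29.1]
side0 yellow 64 p5/50/95 mm [ 36.3 -31.6 -34.5] [ 48.1 -25.6 -30.4] [ 71.3 -12.9 -25.6]
side0 red 47 p5/50/95 mm [ 63.3 -12.1  29.3] [70.6  3.9 38.5] [74.9 17.9 42.8]
```

```bash
cat > pull.py <<'E'
from h import *
T=PG-A*.016-YP*.0005
print('hit',move_l(T,.08,until_force=15)); grab(); dwell(.2)
print(current_finger_gap(),current_gripper_force(),current_force(),(current_tool_pos()-T)@np.c_[X,YP,A])
shot('wrist','w3'); p0=current_tool_pos(); np.save('p0.npy',p0)
move_l(p0+A*.060,.05); dwell(.2)
print((current_tool_pos()-p0)@np.c_[X,YP,A],current_force(),current_finger_gap())
shot('wrist','w4');shot('scene','s4');shot('side','d4'); print(current_clock())
from pm import rep
rep('w3',(215,300,80,237)); rep('w4',(195,330,40,237)); rep('s4',(295,370,120,200)); rep('d4',(215,310,220,310))
E
python3 pull.py
```

```text
hit False
0.014177757372169374 30.001423358917236 [ 0.97190083 -6.7297913   4.62239643] [-2.59880310e-05 -4.99290889e-04 -4.79695219e-05]
[-5.05170501e-04 -4.28665812e-05  5.91335966e-02] [-0.73905076 -8.48142907 -4.31610122] 0.013914404992252114
17.9583
w3 blue 1628 p5/50/95 mm [ 14.6  -6.2 -12.2] [25.8 -0.4 24.5] [30.3  5.8 26.2]
w3 yellow 808 p5/50/95 mm [ 37.8 -27.8 -31.7] [ 46.3 -22.  -30.5] [ 57.6  -3.  -29.5]
w3 red 1937 p5/50/95 mm [ 56.6 -11.1  37.5] [70.8  1.1 38.6] [75.1 12.5 39.7]
w4 blue 1632 p5/50/95 mm [14.  -6.2 46.8] [25.3 -0.4 83.7] [29.8  5.8 85.2]
w4 yellow 1533 p5/50/95 mm [ 37.9 -31.3  27.6] [ 49.3 -25.   28.7] [72.6 -6.7 29.8]
w4 red 1196 p5/50/95 mm [ 56.9 -10.5  37.4] [70.   4.7 38.6] [74.9 18.2 39.8]
s4 blue 128 p5/50/95 mm [-34.3 -14.3  36. ] [17.6 -7.9 54. ] [32.4  2.  79.8]
s4 yellow 19 p5/50/95 mm [ 42.4 -39.6  22.3] [ 58.5 -32.3  25.3] [72.1 -3.7 26.6]
s4 red 19 p5/50/95 mm [ 64.  -17.9  30. ] [76.2 -9.4 33.4] [79.9 20.7 36.4]
d4 blue 28 p5/50/95 mm [10.3 -5.  47.5] [27.2 -0.6 84. ] [29.3  5.  88.4]
d4 yellow 83 p5/50/95 mm [  24.7  -31.6 -104.1] [ 46.7 -24.6  28.1] [71.5 -6.2 33.6]
d4 red 47 p5/50/95 mm [ 63.1 -11.9  26.4] [71.   3.9 38.6] [75.  17.9 44.2]
```

Pulled 59 mm with no slip. The pointer's middle is about 8 mm short of the marker, so I do the last part slowly and check.

```bash
python3 - <<'E'
from h import *
from pm import rep
p0=np.load('p0.npy'); t0=current_clock()
move_l(p0+A*.0672,.02); dwell(.2)
print((current_tool_pos()-p0)@np.c_[X,YP,A],current_clock())
shot('wrist','w5');shot('scene','s5'); rep('w5',(195,330,40,237)); rep('s5',(295,370,120,200))
a=cv2.imread('pics/w5.png')[60:160,190:320]; b=cv2.imread('pics/s5.png')[135:195,300:378]
cv2.imwrite('pics/v5.png',np.hstack([cv2.resize(x,(390,300),interpolation=cv2.INTER_NEAREST) for x in(a,b)]))
E
```

```text
[-5.50488678e-04 -2.18926812e-05  6.63071121e-02] 18.6667
w5 blue 1631 p5/50/95 mm [14.  -6.2 54. ] [25.3 -0.4 90.8] [29.7  5.8 92.4]
w5 yellow 1529 p5/50/95 mm [ 37.9 -31.3  34.7] [ 49.3 -25.   35.8] [72.5 -6.6 36.9]
w5 red 1090 p5/50/95 mm [ 56.5 -10.3  37.5] [69.6  4.9 38.6] [74.7 18.2 39.7]
s5 blue 129 p5/50/95 mm [-34.3 -15.   43.4] [15.9 -8.  61.4] [32.8  2.1 86.8]
s5 yellow 20 p5/50/95 mm [ 39.4 -35.   29.3] [ 55.8 -31.2  32. ] [72.7 -5.5 33.8]
s5 red 14 p5/50/95 mm [ 68.7 -14.7  29.8] [76.7 -6.2 34.2] [79.8 16.  36.3]
```

View pics/v5.png

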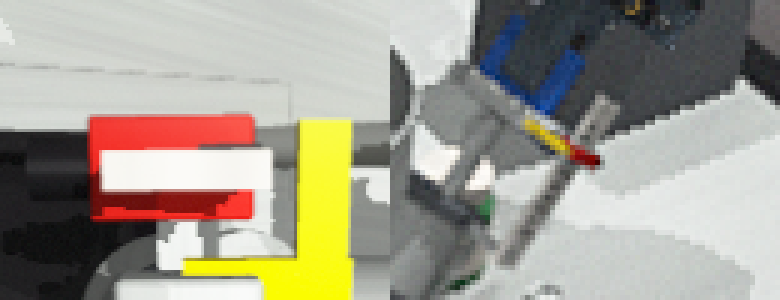

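The pointer and marker look level in the scene crop. The pointer's top is at 35.8 mm, so its middle is about 32.8 against 33.6 for the marker. I nudge 0.6 mm, hold, then ease home.

```bash
python3 - <<'E'
from h import *
from pm import rep
p0=np.load('p0.npy'); B=np.c_[X,YP,A]
move_l(p0+A*.0678,.01); dwell(1.2); shot('wrist','w6'); print((current_tool_pos()-p0)@B,current_clock())
dwell(1.2); print((current_tool_pos()-p0)@B,current_clock()); rep('w6',(195,330,40,237))
move_l(p0+A*.008,.04); move_l(p0-A*.0003,.02); dwell(.4)
print('home',(current_tool_pos()-p0)@B,current_force(),current_finger_gap(),current_clock())
shot('wrist','w7'); rep('w7',(195,330,40,237))
E
```

```text
[-5.34481454e-04 -3.56974240e-05  6.68858502e-02] 20.2667
[-5.51527688e-04 -2.57152972e-05  6.68591440e-02] 21.4667
w6 blue 1625 p5/50/95 mm [14.1 -6.2 54.7] [25.2 -0.4 91.4] [29.8  5.8 93. ]
w6 yellow 1533 p5/50/95 mm [ 37.8 -31.3  35.3] [ 49.3 -25.   36.4] [72.5 -7.  37.5]
w6 red 1090 p5/50/95 mm [ 56.5 -10.4  37.4] [69.6  4.8 38.6] [74.7 18.2 39.7]
home [ 3.04663905e-06 -1.77072804e-05 -5.25533219e-05] [-0.113456   -0.04996887  4.65924237] 0.013926784222736839 24.075
w7 blue 1623 p5/50/95 mm [ 14.5  -6.3 -11.9] [25.7 -0.4 24.5] [30.3  5.8 26.1]
w7 yellow 1136 p5/50/95 mm [ 37.8 -31.5 -31.7] [ 46.9 -24.6 -30.5] [ 73.1  -4.6 -29.5]
w7 red 2331 p5/50/95 mm [ 56.7 -10.8  37.5] [70.8  3.6 38.6] [75.1 17.5 39.6]
```

Home again, with the pointer at -30.5 mm as before and the marker unmoved. I release, retreat and check.

```bash
python3 - <<'E'
from h import *
from pm import rep
open_gripper(); dwell(.2); move_l(current_tool_pos()+A*.12,.1); move_l(current_tool_pos()+Z*.06,.15); dwell(.3)
shot('side','d8'); shot('scene','s8'); rep('s8',(295,350,145,200)); rep('d8',(225,300,240,290)); print(current_clock(),current_force())
c=pickle.load(open('pics/s8.pkl','rb')); g=np.mgrid[185:240,190:250].reshape(2,-1)[::-1].T; P,d=pts(c,g)
v=c['frame'][g[:,1],g[:,0]].max(1); m=(v<60)&(P[:,2]>.30)&(P[:,2]<.33); print('gate top',P[m].mean(0),m.sum())
E
```

```text
s8 blue 214 p5/50/95 mm [-30.  -14.6 -22.4] [ 1.8 -8.4 -0.9] [31.2 -1.5 20.8]
s8 yellow 20 p5/50/95 mm [ 41.  -37.9 -37.3] [ 51.2 -28.4 -34.2] [ 74.3  -4.3 -32.5]
s8 red 19 p5/50/95 mm [ 61.8 -15.9  29.5] [75.7 -8.5 33.1] [79.8 19.1 36.2]
d8 blue 128 p5/50/95 mm [-32.5  -7.3 -10.6] [ 4.5 -2.4 24.4] [28.8  4.6 29.3]
d8 yellow 64 p5/50/95 mm [ 35.8 -31.5 -35.7] [ 48.  -25.6 -30.2] [ 72.2 -12.7 -25.7]
d8 red 47 p5/50/95 mm [ 63.3 -11.7  27.9] [70.7  4.1 38.2] [75.2 18.3 42.5]
27.85 [1.03451642 0.03711047 0.26949703]
gate top [ 0.57684364 -0.2021516   0.30566589] 40
```

View pics/s8.png

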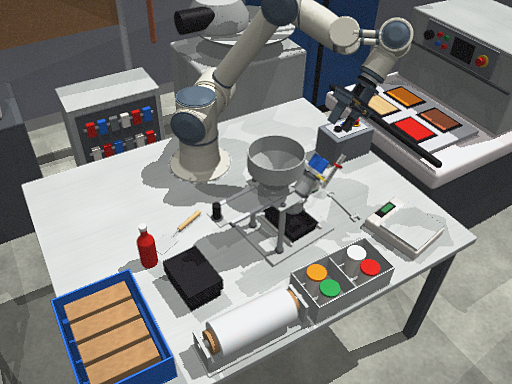

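The gate grip now stands out at (216,210). The plunger is home and the marker, tray and loose items are undisturbed. The arm is clear.

```bash
python3 -c "
from station import *
print(sign_off())"
```

```text
the job is handed in; nothing more can be done
None
```

The job is handed in: the slide gate is open at its end stop; the plunger was pulled about 67 mm until the pointer was level with the red marker (by my measurement within about 1 mm), held for over two seconds, eased fully home by hand and released; the last scene picture showed nothing else moved.

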